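# Take the plug gauge off its keeper hook and seat it in the master ring

### The job

Take the plug gauge with the green grip off its two-prong hook: draw it gently along the prongs so that its brass collar presses the red sprung keeper open, feel for the keeper's end stop, and lift the gauge straight up out of the hook while the keeper is held open. Then lower the gauge gently, pin first, into the steel master ring until its collar sits flat on the ring, and let go. The keeper is delicate: never press it with 15 N or more, and do not force the gauge against the hook; leave the stud, the empty housing and the oil bottle where they are.

Things in the scene. Friction and masses are not known exactly. Their poses are not given: they have to be found in the camera images.
- hook: Fixed blue bracket on the bench with a two-prong steel hook. Origin on the bench below the slot between the prongs; x runs along the prongs to the back (to the post), z up; lengths in its frame. Prongs 17 mm apart, top at z = 85 mm; the gauge's collar lies on them, its pin hangs between them. The hook head (prongs, cheeks, keeper) sits up to 14 mm farther forward or back than its points say.
- cheek_edge (a point): Nominal front edge (on top, z = 109 mm, the highest part of the hook) of the steel cheeks that overhang the collar from here back to a back plate 63 mm behind. Cheek underside z = 105 mm. Collar under the cheeks: the gauge cannot be lifted. The true edge lies up to 14 mm off along the hook's x (clamp setting, not in the readings); it does not shift under the allowed forces.
- keeper_home (a point): Nominal rear side of the red keeper bar at rest (8 mm round, across the prongs, z 91 to 94 mm, hinged below). A push by the collar towards the hook's -x opens it: about 3.5 N at first, 5.5 N at full travel of 30 mm, then a hard end stop. It springs back when free (in under the rising collar onto the pin: do not lower again). True place up to 14 mm off along x, together with the cheeks.
- keeper_stop (a point): Nominal centre of the gauge's collar when the keeper is pressed onto its end stop. There the collar is clear of the cheeks by under 3 mm: lift there, still pressing or 1 mm short of the stop. The true place lies up to 14 mm off along the hook's x and must be felt: force rises steeply above 6 N at the stop.
- gauge_grip (a point): Centre of the grip of the loose plug gauge (0.16 to 0.26 kg): green square grip 22 x 22 mm, 34 mm high; x and y axes normal to its flat sides, z up along the gauge. Below it a 12 mm neck, a brass collar 28 mm across (40 to 54 mm below this point) and a steel pin 12 mm thick, 45 mm long, tapered tip 99 mm below. At the start it hangs loosely between keeper and back plate.
- gauge: The same plug gauge, origin at the tip of its pin, z up along the gauge.
- ring_mouth (a point): Centre of the mouth of the fixed steel master ring: 60 mm outside diameter, top face 55 mm above the bench, hole 16 mm in diameter and 51 mm deep, flange of 88 mm at its foot; z up. With the gauge seated its grip centre is 54 mm above this point.
- master_ring: The same master ring, origin on the bench under its centre.
- stud: Bystander: closed round road stud, grey with clear lens, 128 mm across, 47 mm high; origin under its centre.
- housing: Bystander: empty grey round housing, 128 mm across, 36 mm high; origin under its centre.
- oil: Bystander: white bottle with orange nozzle, 38 mm across, 105 mm high; origin under its centre.
There are look-alikes about, which are no part of the job. Leave any purple look-alike of the master_ring alone.

How it is judged:
By the outcome, as a careful person would: the job done as asked, in the order asked, and still so for the second after the job is handed in, with the robot touching nothing.
It also fails if it takes over 72 s, if anything falls off the work surface, if the arm or the gripper's body presses on something with over 40 N, if the wrist force passes 120 N, or if a joint passes its speed limit or range.

### The arm

A 7-joint arm with a two-finger parallel gripper is mounted at the origin on a cart in front of the work surface, level with it; the furniture and walls round the work are solid. World frame = base frame: x ahead of the robot, y to its left, z up, the work surface at z = 0. Lengths are in mm, angles in rad, forces in N, time in s.
With the tool pointing down it reaches from about 400 to 850 mm from the base axis. Payload 10.4 kg.
Tool frame: the origin (TCP) lies on the centre line of the jaws, within the pads' length; the fingertips stand 8 mm ahead of it and the grasp point (between the pads) lies 11 mm behind it; y points along the fingers, z is the direction in which the jaws open and shut, and the axes are right-handed (so a half turn about y gives the same grasp; the last joint's range is limited). The gripper opens to 85 mm and grips with 20 to 120 N. Pads are 22 mm wide; open, the fingers measure 114 mm over their backs; the gripper's body (76 mm by 85 mm) begins 54 mm behind the grasp point. The pads swing forward as they close: fully open they stand 13 mm farther back than shut.
Start: joints at [1.113, 0.332, -0.065, 1.46, 0.022, 1.35, -0.088], TCP at [263.291, -566.858, 239.338] pointing down, gripper open.
Joint ranges: [-2.6, 2.6], [-0.5, 2.12], [-1.47, 1.34], [0.16, 2.42], [-1.27, 4.41], [0.06, 2.06], [-2.6, 2.6]. Speed limits (rad/s): [2.22, 2.22, 2.79, 2.79, 3.14, 3.14, 3.14].

### API

Orientations are given as a unit quaternion [x, y, z, w].
In Python, from cell import bot gives the robot as it stands. The module is installed in compiled form; this text tells all that it offers.
- The arm moves only by the shell command python3 -m jog 'ROWS' [FORCE]. ROWS is JSON, a list of rows, each a list of 3 entries, a list of its own where there are three numbers: the shift along the tool's x, y, z normalised to -1 to 1, where 1 is 0.5 m, then the turn, a rotation vector about the tool's x, y, z normalised to -1 to 1, where 1 is 45 degrees, then the gripper command: -1 is shut, 1 is fully open, values between are in proportion. A call has 1 to 12 rows; each row is the pose to reach, as a shift and turn from the pose commanded when the call began, along the tool's axes at that moment; what a row does not reach only later rows make up. A row lasts 1/8 s, in which the tool goes at most 62.5 mm and 10.7 degrees, less where a joint would pass 70% of its speed; a pose out of reach is approached as far as the arm can. A call with a number of a shift or a turn outside -1 to 1 is refused whole. A call with a gripper value outside its range is refused whole. The fingers move at their own pace and stop on an object; FORCE is the grip in N (left out, the last holds). Time passes only in rows, so rows that repeat a pose let the fingers close. It gives the time, the measured TCP pose, the force and the opening at its end, in the units of the state.
- bot.sense(): the state, without advancing time (a new reading comes with each control period).
- bot.snapshot(name): name is "side" or "top" or "wrist"; returns the picture (420x560x3 uint8, red, green, blue); there is no depth.
- bot.camera_params(name): a dict with "fx", "fy", "cx", "cy" (pixels), "rvec" (rotation vector, rad) and "tvec" (3), from world to camera coordinates, as OpenCV has them. Camera axes: x right, y down, z forward; pixel columns grow to the right and rows downward; lengths in mm; the calibration is good to about 2 mm. A picture is of the moment at which its call begins: read the wrist's pose just before it. camera_params takes no time and is no camera call; for the wrist camera it gives the pose at the moment of the call.
- bot.sign_off(): hands the job in, once; it reports no verdict.
The state is a dict: "t": time; "q": joint angles; "joint_vel": joint speeds; "joint_torque": joint torques, N m; "position": TCP position; "orientation": TCP orientation; "ft_force": force on the tool from outside, world axes, zero at the start; "ft_torque": the same for the moment, N m; "width": finger opening in mm.
Only numpy, scipy, OpenCV 4.12 (cv2) and the standard library are available. Lean on these libraries where they do the work, as an engineer would, in place of code of your own. Each camera call takes 0.05 s, during which the arm holds its last target. There are 200 camera calls.

## Working session

There is one attempt and no reset: what is moved stays moved. The work goes in short steps, Python scripts to look and compute and a shell command to move; the robot and the scene stay as the last step left them, time stands still between calls to the robot, and variables do not carry over. Pictures are saved under pics/ and viewed, about 8 in all and at most 12, crops included, and the job is handed in when it is done.

```bash
mkdir -p pics; python3 - <<'E'
from cell import bot
import cv2
s=bot.sense();print(s)
for n in("top","side"):
    im=bot.snapshot(n);cv2.imwrite(f"pics/{n}0.png",im[:,:,::-1]);print(n,bot.camera_params(n))
E
```

```text
{'t': 0.0, 'q': array([ 1.11344335,  0.33285349, -0.06470816,  1.46094096,  0.02157097,
        1.34989536, -0.08848547]), 'joint_vel': array([ 1.20670668e-05, -3.88172561e-04,  4.18117182e-04, -2.57710782e-04,
        1.23535487e-03, -1.33324997e-03, -1.35959239e-03]), 'joint_torque': array([ 1.44523383e-03, -6.25449300e+01,  5.00456442e-02, -3.91603661e+01,
        1.62045535e-02,  1.01321738e-02,  2.94094639e-05]), 'position': array([ 263.09699204, -566.5250954 ,  238.52758614]), 'orientation': array([-0.15263229,  0.69094481, -0.68998157,  0.15239452]), 'ft_force': array([-0.59329845, -0.81619048,  0.17994941]), 'ft_torque': array([ 0.00348722, -0.01707864, -0.03144992]), 'width': 85.58610622209886}
top {'fx': 418.4495291619258, 'fy': 418.4495291619258, 'cx': 286.17146863213515, 'cy': 215.26698217645344, 'rvec': array([ 2.12210318, -2.14590084,  0.22464837]), 'tvec': array([ -6.21066622, 588.18358794, 867.1033757 ])}
side {'fx': 506.91013466558036, 'fy': 506.91013466558036, 'cx': 280.4781608640405, 'cy': 214.6167336330777, 'rvec': array([ 0.74670365, -2.25950354,  1.49144978]), 'tvec': array([481.86356156, 225.1986209 , 636.12835119])}
```

View pics/top0.png

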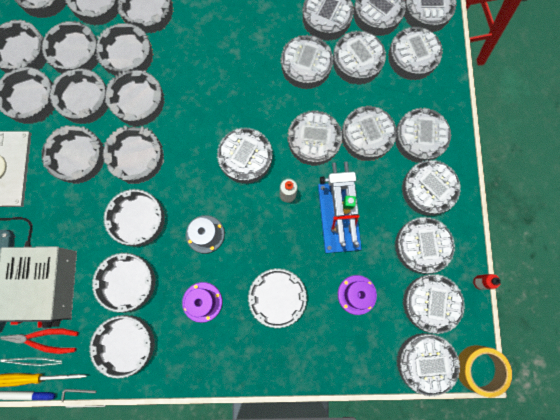

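View pics/side0.png

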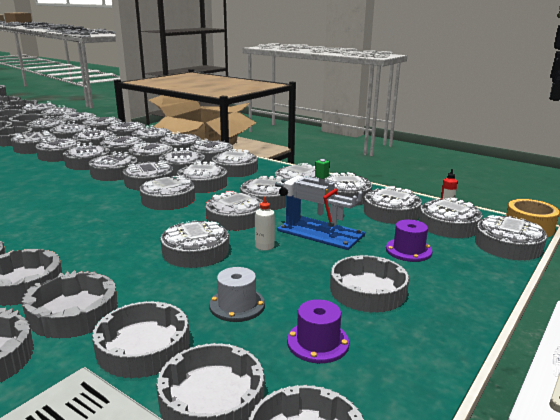

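The top view shows the green grip at about (350,202) on the blue hook, with the prongs running down the image and the grey ring at (205,232). The side view shows the grip at (322,168) and the ring hole at (237,275). Next I measure both.

```bash
cat > h.py <<'E'
from cell import bot
import cv2, numpy as np
def cam(n):
    p=bot.camera_params(n);R=cv2.Rodrigues(np.array(p['rvec']))[0];t=np.array(p['tvec'])
    K=np.array([[p['fx'],0,p['cx']],[0,p['fy'],p['cy']],[0,0,1]]);return K,R,t
def ray(c,uv):
    K,R,t=c;d=R.T@np.linalg.inv(K)@np.array([uv[0],uv[1],1.]);return -R.T@t,d
def plane(c,uv,z):
    o,d=ray(c,uv);return o+d*(z-o[2])/d[2]
def proj(c,P):
    K,R,t=c;return cv2.projectPoints(np.array(P,float).reshape(-1,3),cv2.Rodrigues(R)[0],t,K,None)[0].reshape(-1,2)
def tri(rs):
    A=0;b=0
    for o,d in rs:
        d=d/np.linalg.norm(d);M=np.eye(3)-np.outer(d,d);A=A+M;b=b+M@o
    return np.linalg.solve(A,b)
def mask(im,lo,hi):
    return cv2.inRange(cv2.cvtColor(im,cv2.COLOR_RGB2HSV),np.array(lo),np.array(hi))
def blobs(m,amin=20):
    n,l,s,c=cv2.connectedComponentsWithStats(m);return [(s[i].tolist(),c[i].round(1).tolist()) for i in range(1,n) if s[i,4]>amin],l
E
python3 - <<'E'
from h import *
T=cam("top");S=cam("side")
t=cv2.imread("pics/top0.png")[:,:,::-1].copy();s=cv2.imread("pics/side0.png")[:,:,::-1].copy()
for n,im in(("t",t),("s",s)):
    print(n,"green",[b for b in blobs(mask(im,(50,150,60),(70,255,255)),15)[0]])
    print(n,"red",blobs(mask(im,(0,170,60),(6,255,255)),8)[0])
m=mask(t,(105,150,60),(118,255,255));print(blobs(m)[0])
c=max(cv2.findContours(m,0,1)[0],key=cv2.contourArea)
m2=np.zeros_like(m);cv2.drawContours(m2,[c],-1,255,-1)
q=[plane(T,p[0],8)[:2] for p in c];r=cv2.minAreaRect(np.array(q,np.float32));print("base rect world",r)
for e in (r,): print(cv2.boxPoints(e))
for uv in [(205,232),(350,202),(358,295),(202,300)]: print(uv,plane(T,uv,55))
a=t[150:265,305:385];b=s[145:255,255:375];d=t[200:265,170:240]
f=lambda x,w,h:cv2.resize(x,(w,h),interpolation=cv2.INTER_CUBIC)
cv2.imwrite("pics/crop0.png",np.hstack([f(a,400,575),f(b,400,367) if 0 else np.vstack([f(b,400,367),f(d,400,208)])])[:,:,::-1])
E
```

```text
t green [([344, 196, 12, 13, 56], [349.0, 202.1])]
t red [([467, 0, 54, 65, 935], [493.1, 25.5]), ([285, 182, 8, 7, 28], [288.8, 185.0]), ([334, 215, 25, 7, 66], [346.8, 216.8]), ([476, 275, 24, 14, 161], [488.2, 280.5]), ([11, 322, 7, 2, 14], [14.0, 322.5]), ([38, 322, 4, 5, 16], [39.2, 324.0]), ([26, 329, 52, 10, 244], [51.8, 332.5]), ([25, 340, 51, 14, 259], [49.4, 347.8])]
s green [([316, 160, 14, 19, 212], [322.0, 168.6])]
s red [([441, 177, 16, 21, 164], [448.7, 184.1]), ([323, 189, 15, 33, 116], [328.9, 201.5]), ([260, 197, 10, 12, 68], [264.4, 204.1])]
[([319, 183, 42, 70, 1105], [333.6, 223.8]), ([342, 190, 4, 8, 22], [343.2, 193.0]), ([32, 392, 23, 8, 167], [42.8, 395.6])]
base rect world ((594.3828735351562, -136.44407653808594), (162.9999237060547, 82.32820129394531), 4.129441261291504)
[[ 510.13025  -101.25565 ]
 [ 516.0587   -183.37012 ]
 [ 678.6355   -171.6325  ]
 [ 672.70703   -89.518036]]
(205, 232) [552.61024324 164.56645607  55.        ]
(350, 202) [ 616.85986958 -155.23412142   55.        ]
(358, 295) [ 413.43697702 -163.91371572   55.        ]
(202, 300) [407.45220027 167.59671486  55.        ]
```

View pics/crop0.png

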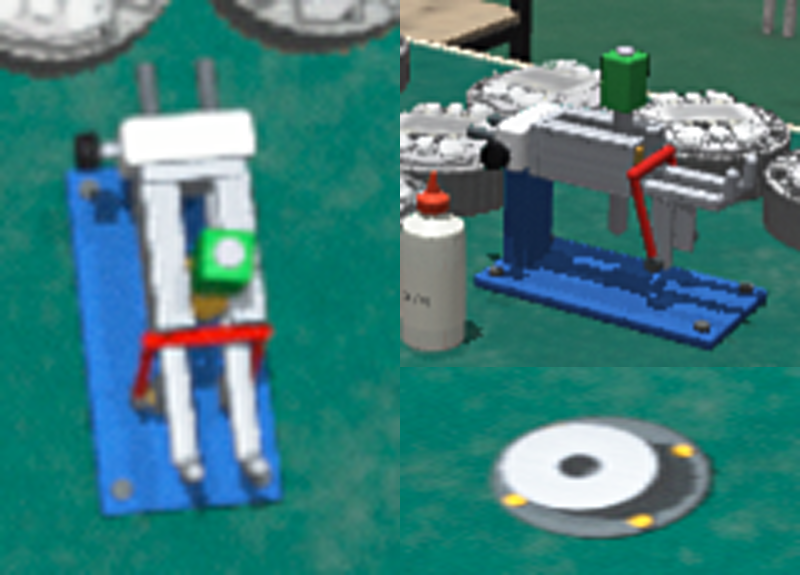

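The crop shows the gauge (green grip) on the prongs just behind the red keeper. The cheeks run back to the white post, and the ring hole is clear. Now I compute the positions and the approach.

```bash
cat >> h.py <<'E'
from scipy.spatial.transform import Rotation as Ro
def pose():
    s=bot.sense();return s['position'],Ro.from_quat(s['orientation'])
def cmd(goal,Rg=None):
    p,R=pose();sh=R.inv().apply(np.array(goal)-p)/500
    tu=np.zeros(3) if Rg is None else (R.inv()*Rg).as_rotvec()/(np.pi/4)
    return sh.round(4).tolist(),tu.round(4).tolist()
def tool(yaw): # jaws (tool z) along dir yaw, tool y down
    z=np.array([np.cos(yaw),np.sin(yaw),0]);y=np.array([0,0,-1.]);return Ro.from_matrix(np.c_[np.cross(y,z),y,z])
E
python3 - <<'E'
from h import *
T=cam("top");S=cam("side");p,R=pose();print(R.as_matrix().round(3))
g=tri([ray(T,(349.5,202)),ray(S,(322.5,169))]);print("grip",g,proj(T,g),proj(S,g))
print("ring top outer->", plane(T,(170+577/400*70*1.0/ (1/1) if 0 else 170+(577-400)*70/400,200+(465-367)*65/208),55))
print("ring side hole", plane(S,(237,275),55))
a=[plane(T,(305+x/5,150+y/5),85) for x,y in((187,465),(250,465))];print("prong front",a)
k=[plane(T,(305+x/5,150+y/5),93) for x,y in((150,340),(270,330))];print("keeper",k)
for yaw in(0.05,0.05+np.pi): print(cmd([g[0],g[1],260],tool(yaw)))
E
```

```text
[[-0.907 -0.001  0.421]
 [-0.421  0.001 -0.907]
 [ 0.    -1.    -0.001]]
grip [ 597.89404652 -139.3086197   138.55888281] [[349.65478022 202.26988529]] [[322.18664255 168.95273545]]
ring top outer-> [555.72434678 173.3695624   55.        ]
ring side hole [556.0656669  171.06781135  55.        ]
prong front [array([ 521.78880254, -129.98016214,   85.        ]), array([ 521.50728496, -156.68505991,   85.        ])]
keeper [array([ 574.11930973, -115.03866962,   93.        ]), array([ 577.95799156, -166.20093334,   93.        ])]
([-0.9672, -0.0422, -0.493], [0.0014, -1.51, -0.0009])
([-0.9672, -0.0422, -0.493], [0.001, 2.49, 0.0016])
```

```bash
python3 -m jog '[[[-0.9,0,-0.45],[0,-0.8,0],1],[[-0.9,0,-0.45],[0,-0.8,0],1],[[-0.9,0,-0.45],[0,-0.8,0],1],[[-0.9,0,-0.45],[0,-0.8,0],1],[[-0.9,0,-0.45],[0,-0.8,0],1],[[-0.9,0,-0.45],[0,-0.8,0],1],[[-0.9,0,-0.45],[0,-0.8,0],1],[[-0.9,0,-0.45],[0,-0.8,0],1],[[-0.9,0,-0.45],[0,-0.8,0],1],[[-0.9,0,-0.45],[0,-0.8,0],1]]' 60; python3 - <<'E'
from h import *
print(cmd([598,-139,260],tool(0.05)))
E
```

```text
t: 1.35
position: [576.5, -173.3, 238.8]
orientation: [-0.359, 0.61, -0.609, 0.358]
ft_force: [0.6, -0.5, 0.0]
width: 84.8
([-0.0808, -0.0425, 0.0043], [0.0012, -0.7094, 0.0003])
```

```bash
python3 -m jog '[[[-0.08,-0.042,0.005],[0,-0.71,0],1],[[-0.08,-0.042,0.005],[0,-0.71,0],1],[[-0.08,-0.042,0.005],[0,-0.71,0],1],[[-0.08,-0.042,0.005],[0,-0.71,0],1],[[-0.08,-0.042,0.005],[0,-0.71,0],1],[[-0.08,-0.042,0.005],[0,-0.71,0],1]]'; python3 - <<'E'
from h import *
W=cam("wrist");im=bot.snapshot("wrist");cv2.imwrite("pics/w1.png",im[:,:,::-1])
np.savez("w1.npz",K=W[0],R=W[1],t=W[2]);print(pose()[0],-W[1].T@W[2],proj(W,[598,-139,156]))
print(blobs(mask(im,(50,150,60),(70,255,255)),15)[0])
E
```

```text
t: 2.1
position: [598.1, -139.9, 260.3]
orientation: [0.512, -0.488, 0.488, -0.512]
ft_force: [0.0, 0.5, -0.0]
width: 85.7
[ 598.15238289 -139.74972863  260.3547056 ] [594.2301679  -69.97469181 394.63307911] [[277.95094691 213.66246726]]
[([264, 189, 30, 37, 659], [278.8, 205.9])]
```

View pics/w1.png

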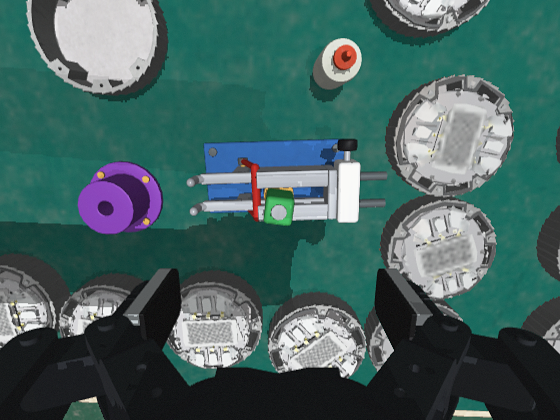

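The wrist view shows the gripper over the hook. The grip is at (279,207) with its white dot at (279,213), slightly turned, the keeper is at x≈254, and the prongs run left to (192,182) and (194,211). I'll zoom in for the yaw angles.

```bash
python3 - <<'E'
from h import *
d=np.load("w1.npz");W=(d['K'],d['R'],d['t']);im=cv2.imread("pics/w1.png")[:,:,::-1].copy()
c=cv2.resize(im[125:245,185:365],(800,533),interpolation=cv2.INTER_CUBIC);cv2.imwrite("pics/w1c.png",c[:,:,::-1])
hsv=cv2.cvtColor(im,cv2.COLOR_RGB2HSV)
print(hsv[188:228:3,278].tolist())
m=mask(im,(105,150,40),(118,255,255));k=max(cv2.findContours(m,0,1)[0],key=cv2.contourArea);q=k[:,0]
e=[plane(W,p,8)[:2] for p in q if p[1]<150 and 215<p[0]<330]
top={}
for p in q:
    if 212<p[0]<330: top[p[0]]=min(top.get(p[0],999),p[1])
P=np.array([plane(W,(u,v),8)[:2] for u,v in top.items() if v<150]);print("base edge slope",np.polyfit(P[:,0],P[:,1],1))
E
```

```text
[[24, 112, 91], [69, 172, 77], [67, 167, 81], [68, 165, 111], [67, 152, 176], [67, 152, 191], [110, 15, 207], [104, 14, 195], [109, 15, 192], [108, 13, 190], [117, 12, 190], [67, 164, 176], [71, 165, 119], [86, 187, 64]]
base edge slope [ 7.75761091e-02 -1.41646797e+02]
```

View pics/w1c.png

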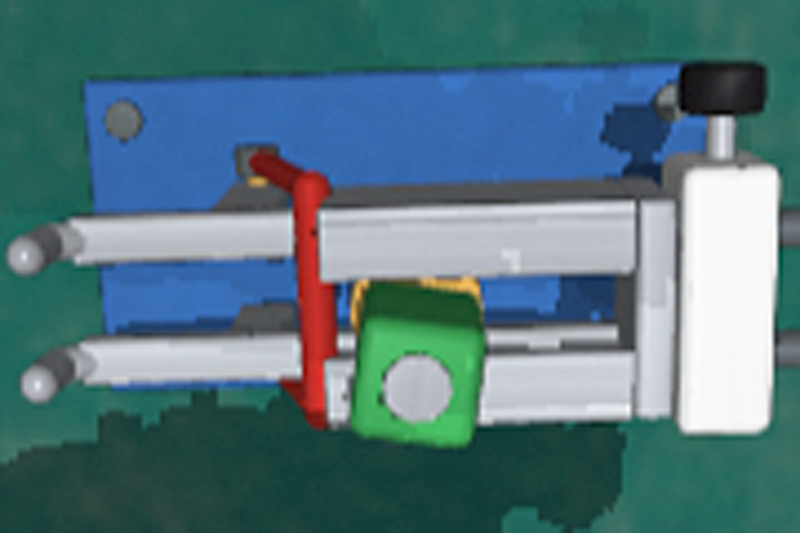

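The crop shows the grip's top face with corners near (366,318), (484,328), (472,445) and (352,435), turned slightly clockwise against the prongs. The keeper is just in front of it.

```bash
python3 - <<'E'
from h import *
d=np.load("w1.npz");W=(d['K'],d['R'],d['t'])
f=lambda x,y,z:plane(W,(185+(x+.5)/4.444-.5,125+(y+.5)/4.444-.5),z)[:2]
ang=lambda a,b:np.degrees(np.arctan2(*(b-a)[::-1]))
print("grip dot",f(419,388,156),"bottom",ang(f(355,437,156),f(468,446,156)),"L",ang(f(352,430,156),f(366,325,156))-90,"R",ang(f(472,440,156),f(484,335,156))-90)
print("cheek top",ang(f(320,208,109),f(635,200,109)),"low",ang(f(480,421,109),f(635,415,109)),"prong",ang(f(110,385,85),f(295,377,85)),ang(f(85,343,85),f(300,331,85)))
print("prongmid y", f(300,263,85),f(300,331,85),"cheekmid",f(480,276,109),f(480,352,109), "cheek front?",f(320,240,109),f(635,240,109))
print("keeper",f(312,260,93))
E
```

```text
grip dot [ 598.64393903 -137.60529567] bottom -2.0321278099409894 L -5.141207647078559 R -2.8130797654098956
cheek top 4.2124789993716085 low 5.071952935906462 prong 5.317378736571383 6.031639173893203
prongmid y [ 573.13657065 -131.16382653] [ 573.53627908 -146.1275582 ] cheekmid [ 610.44102762 -127.32047333] [ 611.38690201 -142.82565956] cheek front? [ 578.57712853 -121.64476937] [ 640.44714123 -118.67016927]
keeper [ 576.16310342 -128.82845878]
```

```bash
python3 - <<'E'
from h import *
print(cmd([598.5,-138,129],tool(-0.061)))
E
```

```text
([-0.0035, 0.2627, 0.0009], [-0.0, 0.1385, 0.0003])
```

```bash
python3 -m jog '[[[-0.0035,0.08,0.001],[0,0.1385,0],0],[[-0.0035,0.12,0.001],[0,0.1385,0],0],[[-0.0035,0.16,0.001],[0,0.1385,0],0],[[-0.0035,0.19,0.001],[0,0.1385,0],0],[[-0.0035,0.22,0.001],[0,0.1385,0],0],[[-0.0035,0.24,0.001],[0,0.1385,0],0],[[-0.0035,0.262,0.001],[0,0.1385,0],0],[[-0.0035,0.262,0.001],[0,0.1385,0],0],[[-0.0035,0.262,0.001],[0,0.1385,0],0]]' 60; python3 - <<'E'
from h import *
W=cam("wrist");im=bot.snapshot("wrist");cv2.imwrite("pics/w2.png",im[:,:,::-1])
print(bot.sense()['ft_force'],cmd([598.5,-138,129],tool(-0.061)))
E
```

```text
t: 3.28
position: [599.0, -137.7, 129.8]
orientation: [0.485, -0.514, 0.515, -0.485]
ft_force: [0.2, 0.2, 0.5]
width: 43.0
[ 0.78166251  0.0939821  -0.06137089] ([0.0005, 0.0018, -0.0011], [-0.0012, 0.0028, 0.0003])
```

View pics/w2.png

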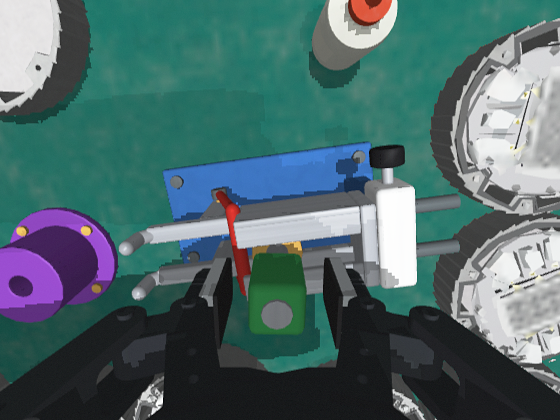

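The grip at (277,290) lies centred and parallel between the pads. Closing now.

```bash
python3 -m jog '[[[0,0,0],[0,0,0],-0.2],[[0,0,0],[0,0,0],-0.4],[[0,0,0],[0,0,0],-0.6],[[0,0,0],[0,0,0],-1],[[0,0,0],[0,0,0],-1],[[0,0,0],[0,0,0],-1],[[0,0,0],[0,0,0],-1]]' 60
python3 -m jog '[[[0,-0.002,0],[0,0,0],-1],[[0,-0.004,0],[0,0,0],-1],[[0,-0.004,0],[0,0,0],-1],[[0,-0.004,0],[0,0,0],-1]]'; python3 - <<'E'
from h import *
s=bot.sense();print(s['ft_force'],s['ft_torque'],s['position'])
p,R=pose();h=R.inv().apply([-np.cos(.077),-np.sin(.077),0]);print("unit -x hook in tool",h,"per mm",h/500)
E
```

```text
t: 4.2
position: [598.8, -137.8, 129.7]
orientation: [0.485, -0.514, 0.515, -0.485]
ft_force: [-1.4, -0.2, 5.9]
width: 21.5
t: 4.7
position: [598.6, -137.7, 131.1]
orientation: [-0.485, 0.515, -0.514, 0.485]
ft_force: [0.5, 0.4, -2.1]
width: 21.3
[ 0.45023268  0.41107407 -2.101812  ] [ 0.01556553 -0.01293895 -0.01269179] [ 598.58963085 -137.69218132  131.10569424]
unit -x hook in tool [ 1.35337503e-01  2.44771260e-04 -9.90799526e-01] per mm [ 2.70675006e-04  4.89542520e-07 -1.98159905e-03]
```

```bash
python3 -m jog '[[[0.0005,0,-0.004],[0,0,0],-1],[[0.001,0,-0.008],[0,0,0],-1],[[0.0016,0,-0.012],[0,0,0],-1],[[0.002,0,-0.016],[0,0,0],-1],[[0.002,0,-0.016],[0,0,0],-1]]' 
python3 -m jog '[[[0.0005,0,-0.004],[0,0,0],-1],[[0.001,0,-0.008],[0,0,0],-1],[[0.0016,0,-0.012],[0,0,0],-1],[[0.0021,0,-0.016],[0,0,0],-1],[[0.0027,0,-0.02],[0,0,0],-1],[[0.0027,0,-0.02],[0,0,0],-1]]'
python3 -m jog '[[[0.0005,0,-0.004],[0,0,0],-1],[[0.001,0,-0.008],[0,0,0],-1],[[0.001,0,-0.008],[0,0,0],-1]]'
```

```text
t: 5.32
position: [591.1, -138.2, 131.9]
orientation: [0.485, -0.514, 0.515, -0.485]
ft_force: [4.5, 0.2, -0.6]
width: 21.4
t: 6.08
position: [580.3, -139.1, 131.3]
orientation: [-0.485, 0.515, -0.514, 0.485]
ft_force: [5.0, 0.7, -0.7]
width: 21.1
t: 6.45
position: [576.3, -139.3, 131.3]
orientation: [-0.485, 0.515, -0.514, 0.485]
ft_force: [4.0, 0.3, -1.0]
width: 21.3
```

```bash
python3 -m jog '[[[0.0003,0,-0.002],[0,0,0],-1],[[0.0005,0,-0.004],[0,0,0],-1],[[0.0008,0,-0.006],[0,0,0],-1],[[0.0008,0,-0.006],[0,0,0],-1]]'
for i in 1 2 3; do python3 -m jog '[[[0.0003,0,-0.002],[0,0,0],-1],[[0.0003,0,-0.002],[0,0,0],-1]]' | egrep 'posi|force'; done
```

```text
t: 6.95
position: [573.4, -139.5, 131.3]
orientation: [0.485, -0.514, 0.514, -0.485]
ft_force: [4.3, 0.1, -0.1]
width: 21.3
position: [572.5, -139.6, 131.3]
ft_force: [4.9, -0.2, -0.4]
position: [571.4, -139.7, 131.3]
ft_force: [5.7, 0.6, -1.4]
position: [570.4, -139.8, 131.2]
ft_force: [4.5, -0.8, -1.6]
```

```bash
python3 -m jog '[[[0.0003,0,-0.002],[0,0,0],-1],[[0.0003,0,-0.002],[0,0,0],-1]]' | egrep 'posi|force'; python3 -m jog '[[[0.0003,0,-0.002],[0,0,0],-1],[[0.0003,0,-0.002],[0,0,0],-1]]' | egrep 'posi|force'
```

```text
position: [569.4, -139.9, 131.2]
ft_force: [4.1, -0.3, -2.2]
position: [568.4, -139.9, 131.1]
ft_force: [4.6, -0.3, -3.7]
```

```bash
python3 -m jog '[[[0.0003,0,-0.002],[0,0,0],-1],[[0.0003,0,-0.002],[0,0,0],-1]]' | egrep 'posi|force'; python3 -m jog '[[[0.0003,0,-0.002],[0,0,0],-1],[[0.0003,0,-0.002],[0,0,0],-1]]' | egrep 'posi|force'
```

```text
position: [567.4, -140.0, 131.1]
ft_force: [4.5, 0.8, -4.1]
position: [566.4, -140.1, 131.0]
ft_force: [6.0, 0.8, -4.3]
```

```bash
python3 -m jog '[[[0.0002,0,-0.0014],[0,0,0],-1],[[0.0002,0,-0.0014],[0,0,0],-1]]' | egrep 'posi|force'
```

```text
position: [565.7, -140.1, 131.0]
ft_force: [5.1, 0.7, -5.0]
```

```bash
python3 -m jog '[[[0.0002,0,-0.0014],[0,0,0],-1],[[0.0002,0,-0.0014],[0,0,0],-1]]' | egrep 'posi|force'
```

```text
position: [565.0, -140.2, 131.0]
ft_force: [5.5, 0.3, -4.9]
```

```bash
python3 -m jog '[[[0.0002,0,-0.0014],[0,0,0],-1],[[0.0002,0,-0.0014],[0,0,0],-1]]' | egrep 'posi|force'
```

```text
position: [564.3, -140.2, 131.0]
ft_force: [5.9, 0.6, -4.0]
```

```bash
python3 -m jog '[[[0.0001,0,-0.001],[0,0,0],-1],[[0.0001,0,-0.001],[0,0,0],-1]]' | egrep 'posi|force'
```

```text
position: [564.1, -140.2, 131.1]
ft_force: [7.1, 0.3, -5.8]
```

```bash
python3 -m jog '[[[0.0001,0,-0.001],[0,0,0],-1],[[0.0001,0,-0.001],[0,0,0],-1]]' | egrep 'posi|force'
```

```text
position: [564.0, -140.2, 131.2]
ft_force: [8.3, 0.3, -6.6]
```

```bash
python3 -m jog '[[[0.0001,0,-0.001],[0,0,0],-1],[[0.0001,0,-0.001],[0,0,0],-1]]' | egrep 'posi|force'
```

```text
position: [563.8, -140.2, 131.3]
ft_force: [9.6, -0.5, -7.1]
```

Stop felt at x≈564: position stalls while the force rises from 6 to 9.6 N. I ease off half a millimetre, still pressing, and start the lift.

```bash
python3 -m jog '[[[-0.0001,0,0.001],[0,0,0],-1],[[-0.0001,-0.002,0.001],[0,0,0],-1],[[-0.0001,-0.004,0.001],[0,0,0],-1],[[-0.0001,-0.006,0.001],[0,0,0],-1]]' | egrep 'posi|force'
```

```text
position: [563.9, -140.0, 134.2]
ft_force: [8.1, 0.5, -6.5]
```

```bash
python3 -m jog '[[[0,-0.002,0],[0,0,0],-1],[[0,-0.004,0],[0,0,0],-1],[[0,-0.006,0],[0,0,0],-1],[[0,-0.008,0],[0,0,0],-1]]' | egrep 'posi|force'
```

```text
position: [563.5, -140.2, 138.3]
ft_force: [3.5, 1.8, -1.3]
```

```bash
python3 -m jog '[[[0,-0.005,0],[0,0,0],-1],[[0,-0.01,0],[0,0,0],-1],[[0,-0.015,0],[0,0,0],-1],[[0,-0.02,0],[0,0,0],-1]]' | egrep 'posi|force'
```

```text
position: [563.2, -140.3, 148.2]
ft_force: [4.4, 1.3, -4.6]
```

```bash
python3 -m jog '[[[0,-0.01,0],[0,0,0],-1],[[0,-0.02,0],[0,0,0],-1],[[0,-0.03,0],[0,0,0],-1],[[0,-0.045,0],[0,0,0],-1],[[0,-0.06,0],[0,0,0],-1]]' | egrep 'posi|force'
```

```text
position: [563.2, -140.4, 178.7]
ft_force: [4.9, 0.2, -3.3]
```

```bash
python3 -m jog '[[[0,-0.02,0],[0,0,0],-1],[[0,-0.04,0],[0,0,0],-1],[[0,-0.07,0],[0,0,0],-1],[[0,-0.1,0],[0,0,0],-1],[[0,-0.14,0],[0,0,0],-1],[[0,-0.14,0],[0,0,0],-1],[[0,-0.14,0],[0,0,0],-1]]' | egrep 'posi|force|width'
python3 - <<'E'
from h import *
s=bot.sense();print(s['ft_force'],s['ft_torque'])
for n in("side","top","wrist"): cv2.imwrite(f"pics/{n}3.png",bot.snapshot(n)[:,:,::-1])
t=cv2.imread("pics/top0.png")[:,:,::-1].copy();m=cv2.resize(t[200:265,170:240],None,fx=8,fy=8,interpolation=cv2.INTER_CUBIC)
T=cam("top");S=cam("side");g=cv2.cvtColor(t,cv2.COLOR_RGB2GRAY)
# ring top face (bright disc) & hole in top
w=(g>170).astype(np.uint8)*255;w[:210]=0;w[260:]=0;w[:,:180]=0;w[:,230:]=0
c=max(cv2.findContours(w,0,1)[0],key=cv2.contourArea);e=cv2.fitEllipse(c);print(e,plane(T,e[0],55))
mk=np.zeros_like(g);cv2.drawContours(mk,[c],-1,255,-1);mk=cv2.erode(mk,np.ones((5,5)))
ys,xs=np.nonzero((mk>0)&(g<150));wt=(200.-g[ys,xs]);u=(np.average(xs,weights=wt),np.average(ys,weights=wt));print(u,plane(T,u,55))
s=cv2.imread("pics/side0.png",0);q=s[265:285,222:252];ys,xs=np.nonzero(q<110);wt=130.-q[ys,xs];u=(np.average(xs,weights=wt)+222,np.average(ys,weights=wt)+265);print(len(xs),u,plane(S,u,55))
E
```

```text
position: [563.1, -140.4, 247.8]
ft_force: [-0.5, 0.1, -3.5]
width: 21.0
[-0.48667263  0.05501117 -3.49772676] [-0.02760763  0.00181934  0.01460517]
((200.52081298828125, 230.77957153320312), (25.37582778930664, 28.200666427612305), 54.350059509277344) [555.39358832 174.34658181  55.        ]
(np.float64(200.74546827794563), np.float64(230.34818731117824)) [556.33914869 173.88248981  55.        ]
126 (np.float64(237.11619190404798), np.float64(270.039167916042)) [566.01880892 159.1914698   55.        ]
```

View pics/side3.png

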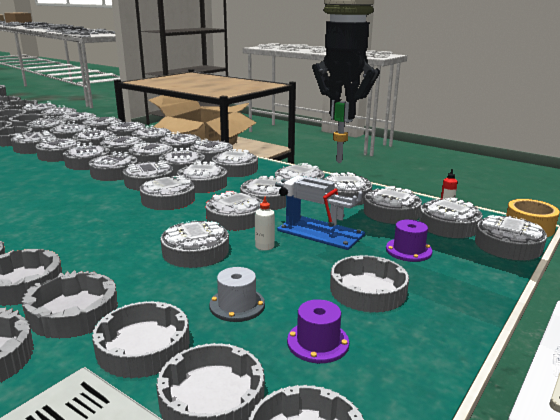

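The gauge is out of the hook and hanging upright, pin down, in the gripper with its collar at (341,138). The keeper has sprung back, and the bystanders look unmoved. Next I move over the ring at about (556,173).

```bash
python3 - <<'E'
from h import *
print(cmd([556,173,248],tool(-0.061)),cmd([556,173,190]))
E
```

```text
([-0.6247, -0.0008, -0.0508], [0.0016, 0.0028, -0.0003]) ([-0.6247, 0.1152, -0.0507], [0.0, 0.0, 0.0])
```

```bash
python3 -m jog '[[[-0.06,0,-0.005],[0,0,0],-1],[[-0.16,0,-0.013],[0,0,0],-1],[[-0.26,0,-0.021],[0,0,0],-1],[[-0.36,0,-0.029],[0,0,0],-1],[[-0.46,0,-0.037],[0,0,0],-1],[[-0.54,0,-0.044],[0,0,0],-1],[[-0.6,0,-0.049],[0,0,0],-1],[[-0.625,0.02,-0.051],[0,0,0],-1],[[-0.625,0.06,-0.051],[0,0,0],-1],[[-0.625,0.1,-0.051],[0,0,0],-1],[[-0.625,0.115,-0.051],[0,0,0],-1],[[-0.625,0.115,-0.051],[0,0,0],-1]]'
python3 -m jog '[[[0,0,0],[0,0,0],-1],[[0,0,0],[0,0,0],-1]]'|egrep 'posi|orien'
python3 - <<'E'
from h import *
p=pose()[0]
for n in("wrist","side","top"):
    W=cam(n);im=bot.snapshot(n);cv2.imwrite(f"pics/{n}4.png",im[:,:,::-1]);print(n,"tip pred",proj(W,p+[0,0,-89]),"mouth",proj(W,[556,173,55]),"collar bot",proj(W,p+[0,0,-44]))
    np.savez(n+"4.npz",K=W[0],R=W[1],t=W[2])
a=cv2.imread("pics/wrist4.png")[:,:];b=cv2.imread("pics/side4.png")[130:310,170:310]
cv2.imwrite("pics/m4.png",np.hstack([cv2.resize(a,(450,338))[:, :] if 0 else cv2.resize(a[120:420,140:400],(433,500)),cv2.resize(b,(367,500),interpolation=cv2.INTER_CUBIC)[:,:367]]))
E
```

```text
t: 14.85
position: [556.2, 172.5, 190.2]
orientation: [-0.485, 0.515, -0.515, 0.485]
ft_force: [-0.5, 0.0, -1.3]
width: 21.1
position: [556.6, 173.2, 191.5]
orientation: [0.485, -0.514, 0.515, -0.485]
wrist tip pred [[277.7537286  220.99753116]] mouth [[276.8972318  204.48999232]] collar bot [[277.93528882 244.28275283]]
side tip pred [[235.09180068 248.0820435 ]] mouth [[236.2164328  275.51559377]] collar bot [[234.36090638 220.88940708]]
top tip pred [[196.98834328 226.75856572]] mouth [[201.14846369 230.49819454]] collar bot [[192.69641689 223.12190004]]
```

View pics/m4.png

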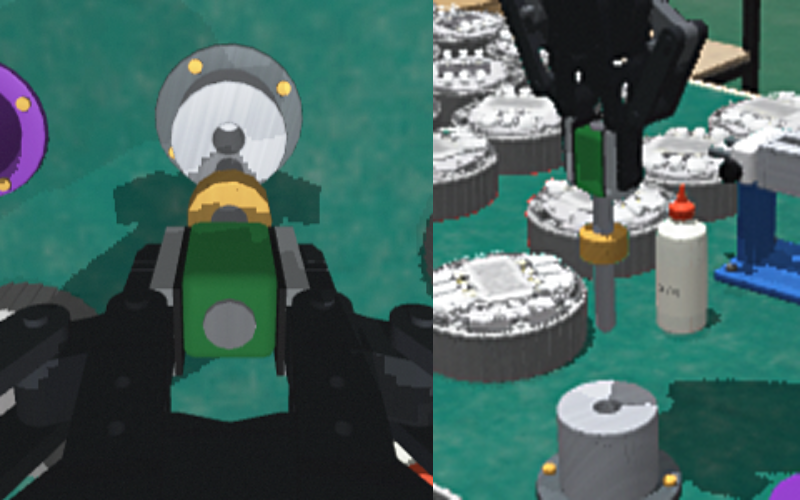

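The left panel shows the hole at about (229,138) with the pin tip just below it at about (229,160), so left-right is aligned. The side panel shows the hole at original pixel (236.4,275.8), which matches the prediction, and the pin tip at (236,249). One zoom for accuracy.

```bash
python3 - <<'E'
import cv2,numpy as np
a=cv2.imread("pics/wrist4.png")[180:260,240:320];b=cv2.imread("pics/side4.png")[210:290,196:276]
f=lambda x:cv2.resize(x,(400,400),interpolation=cv2.INTER_CUBIC)
cv2.imwrite("pics/z4.png",np.hstack([f(a),f(b)]))
E
```

```text
(no output)
```

View pics/z4.png

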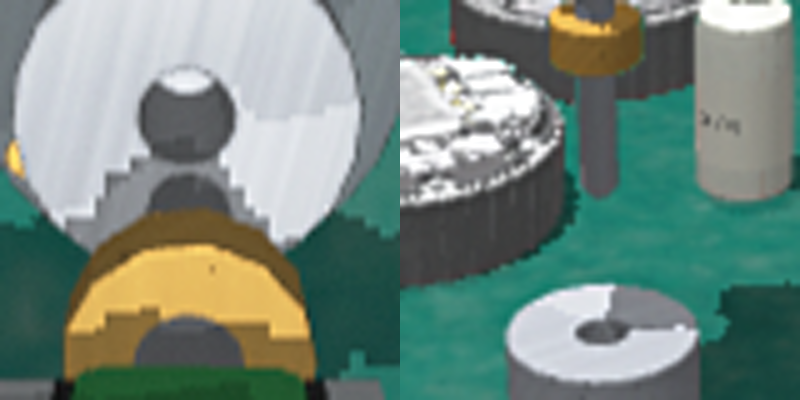

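The zoom shows the hole centred at (187,115) in the wrist crop, with the pin's edge top at (189,172). In the side crop the tip bottom is at (601,197) and the hole at (602,331).

```bash
python3 - <<'E'
from h import *
L=lambda n:(lambda d:(d['K'],d['R'],d['t']))(np.load(n+"4.npz"))
W=L("wrist");S=L("side");p=pose()[0];print(p)
w=lambda x,y:((x+.5)/5-.5+240,(y+.5)/5-.5+180);s=lambda x,y:((x-399.5)/5-.5+196,(y+.5)/5-.5+210)
print("mouth W",plane(W,w(187,115),55),"S",plane(S,s(602,331),55),"tri",tri([ray(W,w(187,115)),ray(S,s(602,331))]))
zt=p[2]-89
print("tip W far edge",plane(W,w(189,172),zt),"tip S",plane(S,s(601,193),zt))
print("collar bottom far edge W",plane(W,w(187,210),zt+45),"sides W z mid",plane(W,w(66,330),zt+52),plane(W,w(314,330),zt+52))
print("collar S bottom rim sides",plane(S,s(550,62),zt+45),plane(S,s(643,62),zt+45), "near bottom",plane(S,s(597,76),zt+45))
# pin axis direction in side: x centre near collar vs near tip
print(proj(S,[p+[0,0,-50],p+[0,0,-85]]),s(597,80),s(600,180))
E
```

```text
[556.44114239 173.16097852 191.16755528]
mouth W [556.18271286 174.64293119  55.        ] S [555.69883994 173.86100438  55.        ] tri [555.89072709 174.29698179  55.00054697]
tip W far edge [556.66954879 178.26794553 102.16755528] tip S [555.94779452 172.35867854 102.16755528]
collar bottom far edge W [556.87879636 186.83869498 147.16755528] sides W z mid [542.7384898  175.83822258 154.16755528] [570.31725948 174.23011909 154.16755528]
collar S bottom rim sides [564.66537023 183.51082515 147.16755528] [543.0487739  166.85768161 147.16755528] near bottom [547.24935443 182.61341135 147.16755528]
[[234.57482603 224.81604865]
 [235.14055585 245.93700293]] (235.0, 225.6) (235.6, 245.6)
```

```bash
python3 -m jog '[[[-0.003,0.02,-0.001],[0,0,0],-1],[[-0.003,0.04,-0.001],[0,0,0],-1],[[-0.003,0.06,-0.001],[0,0,0],-1],[[-0.003,0.07,-0.001],[0,0,0],-1],[[-0.003,0.08,-0.001],[0,0,0],-1],[[-0.003,0.08,-0.001],[0,0,0],-1]]'|egrep 'posi|force'
python3 -m jog '[[[0,0.006,0],[0,0,0],-1],[[0,0.012,0],[0,0,0],-1],[[0,0.018,0],[0,0,0],-1],[[0,0.024,0],[0,0,0],-1],[[0,0.024,0],[0,0,0],-1]]'|egrep 'posi|force'
```

```text
position: [555.8, 174.6, 150.5]
ft_force: [-0.2, -0.1, -3.5]
position: [555.7, 174.6, 138.5]
ft_force: [-0.7, 1.1, -2.0]
```

```bash
python3 -m jog '[[[0,0.006,0],[0,0,0],-1],[[0,0.012,0],[0,0,0],-1],[[0,0.018,0],[0,0,0],-1],[[0,0.024,0],[0,0,0],-1],[[0,0.024,0],[0,0,0],-1]]'|egrep 'posi|force'
```

```text
position: [555.7, 174.5, 126.5]
ft_force: [-0.1, 0.7, -1.8]
```

```bash
python3 -m jog '[[[0,0.006,0],[0,0,0],-1],[[0,0.012,0],[0,0,0],-1],[[0,0.018,0],[0,0,0],-1],[[0,0.024,0],[0,0,0],-1],[[0,0.03,0],[0,0,0],-1],[[0,0.036,0],[0,0,0],-1],[[0,0.036,0],[0,0,0],-1]]'|egrep 'posi|force'
```

```text
position: [555.7, 174.6, 108.5]
ft_force: [-0.3, 0.2, -2.8]
```

Clean entry. About 9 mm remains, so I slow down.

```bash
python3 -m jog '[[[0,0.004,0],[0,0,0],-1],[[0,0.008,0],[0,0,0],-1],[[0,0.012,0],[0,0,0],-1],[[0,0.014,0],[0,0,0],-1],[[0,0.014,0],[0,0,0],-1]]'|egrep 'posi|force'
```

```text
position: [555.8, 174.6, 101.7]
ft_force: [-0.3, 0.4, -1.8]
```

```bash
python3 -m jog '[[[0,0.001,0],[0,0,0],-1],[[0,0.002,0],[0,0,0],-1],[[0,0.002,0],[0,0,0],-1]]'|egrep 'posi|force'
```

```text
position: [555.9, 174.6, 100.8]
ft_force: [-0.8, -0.7, -2.5]
```

```bash
python3 -m jog '[[[0,0.001,0],[0,0,0],-1],[[0,0.002,0],[0,0,0],-1],[[0,0.002,0],[0,0,0],-1]]'|egrep 'posi|force'
```

```text
position: [555.9, 174.6, 99.8]
ft_force: [0.2, -0.4, -2.5]
```

```bash
python3 -m jog '[[[0,0.001,0],[0,0,0],-1],[[0,0.002,0],[0,0,0],-1],[[0,0.002,0],[0,0,0],-1]]'|egrep 'posi|force'
```

```text
position: [556.0, 174.7, 99.7]
ft_force: [-4.2, -1.4, 8.3]
```

```bash
python3 -m jog '[[[0,0.001,0],[0,0,0],-1],[[0,0.002,0],[0,0,0],-1],[[0,0.002,0],[0,0,0],-1]]'|egrep 'posi|force'
```

```text
position: [556.0, 174.7, 99.7]
ft_force: [-8.7, -4.0, 16.7]
```

Contact at TCP z 99.7, exactly the predicted seating height. I relax by 1 mm, open, retreat and check.

```bash
python3 -m jog '[[[0,-0.002,0],[0,0,0],-1],[[0,-0.002,0],[0,0,0],-1],[[0,-0.002,0],[0,0,0],-0.5],[[0,-0.002,0],[0,0,0],-0.3],[[0,-0.002,0],[0,0,0],-0.1],[[0,-0.002,0],[0,0,0],0],[[0,-0.002,0],[0,0,0],0],[[0,-0.002,0],[0,0,0],0]]'
python3 -m jog '[[[0,-0.01,0],[0,0,0],0],[[0,-0.03,0],[0,0,0],0],[[0,-0.06,0],[0,0,0],0],[[0,-0.1,0],[0,0,0],0],[[0,-0.16,0],[0,0,0],0],[[0,-0.22,0],[0,0,0],0],[[0,-0.28,0],[0,0,0],0],[[0,-0.3,0],[0,0,0],0],[[0,-0.3,0],[0,0,0],0],[[0,-0.3,0],[0,0,0],0]]'
python3 - <<'E'
from h import *
n="side";im=bot.snapshot("side");w=bot.snapshot("wrist")
T=cam("side");b=blobs(mask(im,(50,150,60),(70,255,255)),30)[0];print(b,proj(T,[556,174.4,109]),proj(T,[[556,174.4,92],[556,174.4,126]]))
a=cv2.resize(im[60:330,140:420],(420,405));c=cv2.resize(w,(380,285));c=cv2.copyMakeBorder(c,0,120,0,0,0)
cv2.imwrite("pics/end.png",np.hstack([a,c])[:,:,::-1])
E
```

```text
t: 21.25
position: [555.9, 174.6, 98.8]
orientation: [0.485, -0.514, 0.514, -0.485]
ft_force: [0.5, 0.2, 0.6]
width: 42.9
t: 22.5
position: [555.4, 174.4, 247.7]
orientation: [-0.486, 0.515, -0.514, 0.485]
ft_force: [-2.2, 1.4, 0.3]
width: 42.8
[([226, 233, 19, 25, 391], [234.9, 245.4])] [[234.77745597 244.63124678]] [[235.04886951 254.65680996]
 [234.50119895 234.42677353]]
```

View pics/end.png

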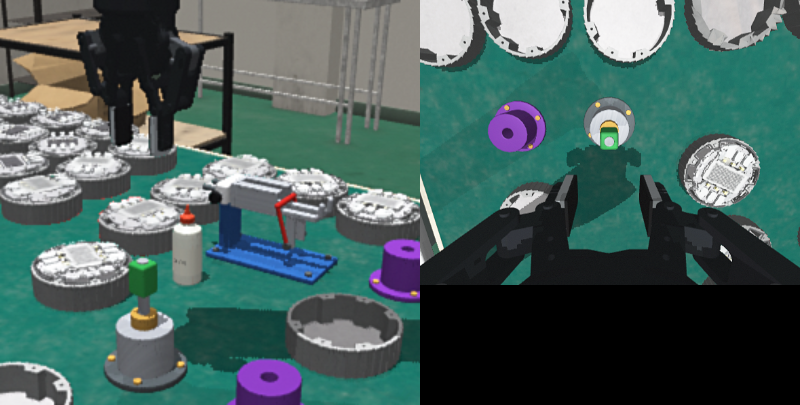

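The gauge stands upright in the grey ring with its collar flat on it, at (143,318) in the side panel. The gripper is clear, and the hook, bottle, stud and housing are in place. Handing in.

```bash
python3 -c "
from cell import bot
print(bot.sense()['t'],bot.sign_off())"
```

```text
the job is handed in; nothing more can be done
22.6 None
```

The gauge is off the hook and seated in the steel master ring, and I handed the job in at 22.6 s.

- **Keeper:** I drew the gauge along the prongs and felt the end stop at x ≈ 564 mm. The highest keeper force I read was about 9.6 N, against the 15 N limit. I eased off about half a millimetre and lifted it straight up while still pressing.
- **Seating:** The pin went into the ring cleanly. The collar touched at TCP height 99.7 mm, as predicted. I fed one step further than needed, so the seating force reached about 17 N vertically (9 N sideways) before I relaxed it and let go.
- **Last check:** The grip's pixel position was within about 1 px of the seated prediction. The gauge stood upright with its collar on the ring, the gripper was clear, and the stud, housing, oil bottle and purple look-alikes looked unmoved.

No check failed or disagreed, except one automatic reading of the ring hole in the side view. It picked up the wrong pixels, so I replaced it with readings taken from the zoomed pictures.

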